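Put the weighing-room ware back in its trays

ROBOT

A 7-joint arm with a two-finger parallel gripper is mounted at the origin on the work surface. World frame = base frame: x ahead of the robot, y to its left, z up, the work surface at z = 0. Lengths are in m, angles in rad, forces in N, time in s.
With the tool pointing down it reaches from about 0.4 to 0.85 m from the base axis. Payload 10.4 kg.
Tool frame: the origin (TCP) lies on the centre line of the jaws, within the pads' length; the fingertips stand 11 mm ahead of it and the grasp point (between the pads) lies 8 mm behind it; z points along the fingers, y is the direction in which the jaws open and shut (so a half turn about z gives the same grasp; the last joint's range is limited). The gripper opens to 87 mm and grips with 3 to 60 N. Pads are 19 mm wide; open, the fingers measure 117 mm over their backs; the gripper's body (75 mm by 190 mm) begins 51 mm behind the grasp point.
Start: joints at [1.129, 0.332, -0.065, 1.46, 0.022, 1.35, -0.088], TCP at [0.254, -0.571, 0.234] pointing down, gripper open.
Joint ranges: [-2.6, 2.6], [-0.5, 2.12], [-1.47, 1.34], [0.16, 2.42], [-1.27, 4.41], [0.06, 2.06], [-2.6, 2.6]. Speed limits (rad/s): [2.22, 2.22, 2.79, 2.79, 3.14, 3.14, 3.14].

INTERFACE

Orientations are given as [roll, pitch, yaw] about the fixed x, y, z axes, in that order (R = Rz(yaw) Ry(pitch) Rx(roll)).
In Python, from station import manip gives the robot as it stands. The module is installed in compiled form; this text tells all that it offers.
- The arm moves only by the shell command python3 -m crank 'ROWS'. ROWS is a JSON object of lists of equal length, an entry for each row: "linear": the shift along the tool's x, y, z in mm, a list of three; "rotation": the turn, a rotation vector about the tool's x, y, z in rad, a list of three; "jaw": the opening, from -1 (shut) to 1 (fully open). A call has exactly 10 rows; each row is the pose to reach, as a shift and turn from the pose commanded when the call began, along the tool's axes at that moment; what a row does not reach only later rows make up. A row lasts 1/8 s, in which the tool goes at most 62.5 mm and 10.7 degrees, less where a joint would pass 70% of its speed; a pose out of reach is approached as far as the arm can. A call with a gripper value outside its range is refused whole. The fingers move at their own pace and stop on an object; the grip force is fixed at half the most. Time passes only in rows, so rows that repeat a pose let the fingers close, or fill a call up. It gives the time, the measured TCP pose, the force and the opening at its end, in the units of the state.
- manip.get_state(): the state, without advancing time (a new reading comes with each control period).
- manip.camera(name): name is "side" or "top"; returns a dict with "frame" (400x640x3 uint8, red, green, blue), "range_z" (400x640 float32, m along the optical axis (not along the pixel's ray), 0 where there is no reading), "fovy" (degrees; the focal length in pixels is half the picture's height over the tangent of half this angle, whatever the lens; pixels are square), "cx", "cy" (the principal point, pixels), "extrinsics" (4x4, takes a point from world to camera coordinates). Camera axes: x right, y down, z forward; pixel columns grow to the right and rows downward; lengths in m; the calibration is good to about 2 mm. A picture is of the moment at which its call begins.
- manip.job_done(): hands the job in, once; it reports no verdict.
Trained networks look in a picture, given as the dict that the camera call returned (one of the last four; its "shot" number tells which), for a name from the list of things; names that differ only in an ending like _2 or _b are one class to them, and where a whole thing is asked for, a point or a joint stands for the part that bears it (a point fixed in the world has none). Each returns a list of dicts, best first, with "p" (0 to 1); they miss things now and then, are a little off and sometimes report something else, mostly with a low value. They report only what shows in the picture. A call takes as long as a camera call. They do not tell look-alikes from the thing itself.
- manip.spot_in(picture, target): "xy" ([column, row] in pixels, amid what is visible of it).
- manip.mark_of(picture, target): "xy" ([column, row] in pixels: a listed point, or the origin of a listed thing).
The state is a dict: "clock": time; "joint_pos": joint angles; "qd": joint speeds; "joint_torque": joint torques, N m; "ee_pos": TCP position; "ee_rot": TCP orientation; "force": force on the tool from outside, world axes, zero at the start; "moment": the same for the moment, N m; "grip_width": finger opening in m.
Only numpy, scipy, OpenCV 4.12 (cv2) and the standard library are available. Lean on these libraries where they do the work, as an engineer would, in place of code of your own. Each camera call takes 0.05 s, during which the arm holds its last target.

TASK

Sort the clean ware on the bench into the steel trays: stand both squat jars upright in the square tray and both slim bottles upright in the round tray, and lay the scoop flat, open side up, in the long tray. Set each thing down on the tray's floor rather than dropping it, leave nothing resting on a rim or on another piece, and leave the wash bottle and the beaker where they are.

Things in the scene. Friction and masses are not known exactly. Their poses are not given: they have to be found in the camera images.
- square_tray: Square shallow stainless tray, 153 x 153 mm outside, 145 x 145 mm inside, 16 mm high overall, walls and floor 4 mm thick, fixed to the bench. Origin at the centre of its underside on the bench (the inner floor is 4 mm above it), x and y along its sides, z up.
- long_tray: Long oblong shallow stainless tray, 228 mm long (its y axis) by 98 mm wide (its x axis) outside, 220 x 90 mm inside, 16 mm high overall, walls and floor 4 mm thick, fixed to the bench. Origin at the centre of its underside, z up, inner floor 4 mm above it.
- round_tray: Round shallow stainless tray, 132 mm diameter outside, 124 mm inside, 16 mm high overall, wall and floor 4 mm thick, fixed to the bench. Origin at the centre of its underside, z up, inner floor 4 mm above it.
- jar_a: Squat closed jar standing upright, white plastic, 50 mm high: body 52 mm diameter up to 30 mm, then a white cap 55 mm diameter (with small ribs) from 30 to 50 mm. About 0.11 kg. Origin at the centre of its underside, z up through the cap. The two squat jars are alike.
- bottle_a: Slim closed bottle standing upright, white plastic, 66 mm high: straight body 34 mm diameter up to 46 mm, then a narrower white cap 28 mm diameter from 49 to 66 mm. About 0.07 kg. Origin at the centre of its underside, z up through the cap. The two slim bottles are alike.
- jar_b: Squat closed jar standing upright, white plastic, 50 mm high: body 52 mm diameter up to 30 mm, then a white cap 55 mm diameter (with small ribs) from 30 to 50 mm. About 0.11 kg. Origin at the centre of its underside, z up through the cap. The two squat jars are alike.
- bottle_b: Slim closed bottle standing upright, white plastic, 66 mm high: straight body 34 mm diameter up to 46 mm, then a narrower white cap 28 mm diameter from 49 to 66 mm. About 0.07 kg. Origin at the centre of its underside, z up through the cap. The two slim bottles are alike.
- scoop: White plastic measuring scoop lying flat with its open side up, 110 mm long along its x axis. Handle: straight bar 16 mm wide (y) and 18 mm high, from x = -55 to +15 mm. Bowl: square, 40 x 40 mm and 22 mm high, from x = +15 to +55 mm. About 0.05 kg, centre of mass near x = 0. Origin at the centre of its underside, z up; grip the handle across its width, best near x = -10 mm.
- wash_bottle: Bystander: white squeeze bottle with a red cap and a thin bent spout, 66 mm diameter, 163 mm high, standing loose at the robot's right. Origin at the centre of its underside. Leave it where it is.
- beaker: Bystander: open steel beaker, 68 mm diameter, 85 mm high, standing loose at the robot's left. Origin at the centre of its underside. Leave it where it is.
There are look-alikes about, which are no part of the job. What is shaped like the round_tray but turquoise is not meant. Leave any brown look-alike of the jar_a alone.

How it is judged:
By the outcome, as a careful person would: the job done as asked, in the order asked, and still so for the second after the job is handed in, with the robot touching nothing.
It also fails if it takes over 136 s, if anything falls off the work surface, if the arm or the gripper's body presses on something with over 40 N, if the wrist force passes 120 N, or if a joint passes its speed limit or range.

## Working session

There is one attempt and no reset: what is moved stays moved. The work goes in short steps, Python scripts to look and compute and a shell command to move; the robot and the scene stay as the last step left them, time stands still between calls to the robot, and variables do not carry over. Pictures are saved under pics/ and viewed, and the job is handed in when it is done.

```bash
mkdir -p pics; ls; cat > h.py <<'E'
import numpy as np, cv2, json
from station import manip
def f(c): return c['frame'].shape[0]/2/np.tan(np.radians(c['fovy'])/2)
def world(c,u,v,z=None):
    u=np.asarray(u,float);v=np.asarray(v,float)
    F=f(c); E=np.array(c['extrinsics']); R=E[:3,:3];t=E[:3,3]
    d=np.stack([(u-c['cx'])/F,(v-c['cy'])/F,np.ones_like(u)],-1)
    o=-R.T@t; dw=d@R
    if z is not None:
        s=(z-o[2])/dw[...,2]; return o+s[...,None]*dw
    D=c['range_z'][np.round(v).astype(int),np.round(u).astype(int)]
    return o+D[...,None]*dw
def cloud(c):
    v,u=np.mgrid[0:400,0:640]; P=world(c,u,v); P[c['range_z']==0]=np.nan; return P
def save(n,im): cv2.imwrite('pics/'+n,im[:,:,::-1])
E
python3 - <<'E'
from h import *
for n in ('top','side'):
    c=manip.camera(n); save(n+'0.png',c['frame'])
    print(n,c['fovy'],c['cx'],c['cy'],np.round(c['extrinsics'],3).tolist(),c['frame'].shape)
    for t in ['square_tray','long_tray','round_tray','jar_a','bottle_a','scoop','wash_bottle','beaker']:
        for r in manip.mark_of(c,t)[:6]:
            print(t,np.round(r['xy']).tolist(),round(r['p'],2),np.round(world(c,*r['xy']),3))
    np.savez(n+'0.npz',P=cloud(c),im=c['frame'])
s=manip.get_state();print(s)
E
```

```text
pics
top 49.09115074517601 318.96700089541747 196.01910778126808 [[0.024, -1.0, -0.012, -0.003], [-0.981, -0.022, -0.194, 0.522], [0.193, 0.016, -0.981, 1.247], [0.0, 0.0, 0.0, 1.0]] (400, 640, 3)
square_tray [328.0, 153.0] 0.59 [ 0.667 -0.014  0.005]
long_tray [220.0, 184.0] 0.77 [0.563 0.319 0.003]
round_tray [422.0, 182.0] 0.8 [ 0.583 -0.306 -0.001]
round_tray [476.0, 146.0] 0.76 [ 0.7   -0.476  0.007]
jar_a [306.0, 257.0] 0.81 [0.341 0.042 0.055]
jar_a [325.0, 228.0] 0.73 [ 0.425 -0.011  0.055]
jar_a [427.0, 249.0] 0.56 [ 0.374 -0.307  0.05 ]
bottle_a [368.0, 229.0] 0.49 [ 0.427 -0.133  0.06 ]
bottle_a [223.0, 240.0] 0.44 [0.384 0.281 0.068]
scoop [277.0, 229.0] 0.68 [0.425 0.135 0.003]
wash_bottle [496.0, 193.0] 0.95 [ 0.535 -0.497  0.088]
beaker [137.0, 191.0] 0.57 [0.52  0.544 0.07 ]
side 46.99821036457294 317.0466250483377 201.2346810808523 [[-0.997, -0.07, -0.01, 0.505], [-0.03, 0.556, -0.831, 0.06], [0.064, -0.828, -0.557, 1.382], [0.0, 0.0, 0.0, 1.0]] (400, 640, 3)
square_tray [267.0, 215.0] 0.79 [0.66  0.008 0.002]
long_tray [283.0, 290.0] 0.9 [0.569 0.324 0.001]
long_tra
[... 573 characters left out ...]
.84 [0.532 0.599 0.043]
{'clock': 0.9, 'joint_pos': array([ 1.12939674,  0.33218051, -0.06466988,  1.46011703,  0.02160376,
        1.34988945, -0.08851469]), 'qd': array([ 0.00014781,  0.00174142, -0.00022251,  0.0010339 ,  0.00158554,
       -0.00069848,  0.00088383]), 'joint_torque': array([ 2.35284715e-04, -6.23037815e+01,  2.44736276e-02, -3.90117681e+01,
       -6.11820398e-02,  3.16018460e-02, -2.00562191e-06]), 'ee_pos': array([ 0.25417117, -0.57100296,  0.23357949]), 'ee_rot': array([ 3.14149269e+00, -5.73880782e-06,  4.18760841e-01]), 'force': array([-1.10688321,  0.29553029, -0.16748692]), 'moment': array([-0.01399746,  0.04250699,  0.01465181]), 'grip_width': 0.08704852983894466}
```

View pics/top0.png

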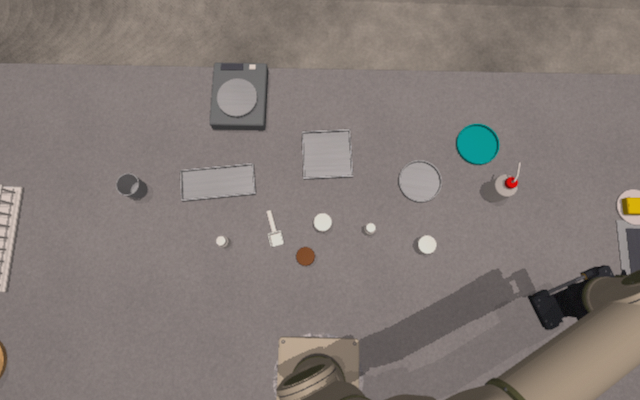

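View pics/side0.png

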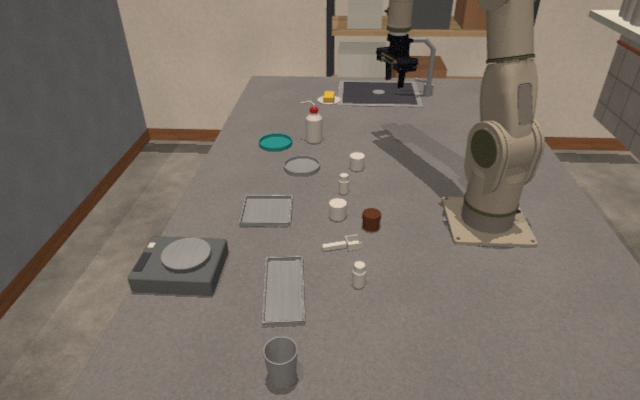

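```bash
python3 - <<'E'
import cv2
a=cv2.imread('pics/top0.png')
b=cv2.resize(a[200:300,200:460],None,fx=3,fy=3,interpolation=cv2.INTER_CUBIC)
cv2.imwrite('pics/crop0.png',b)
b=cv2.resize(a[120:220,360:540],None,fx=4,fy=4,interpolation=cv2.INTER_CUBIC)
cv2.imwrite('pics/crop1.png',b)
E
```

```text
(no output)
```

View pics/crop0.png

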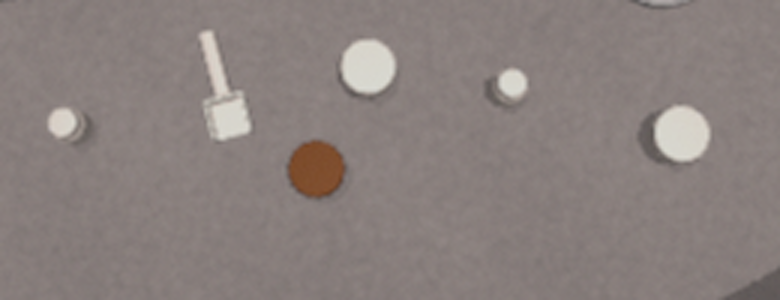

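View pics/crop1.png

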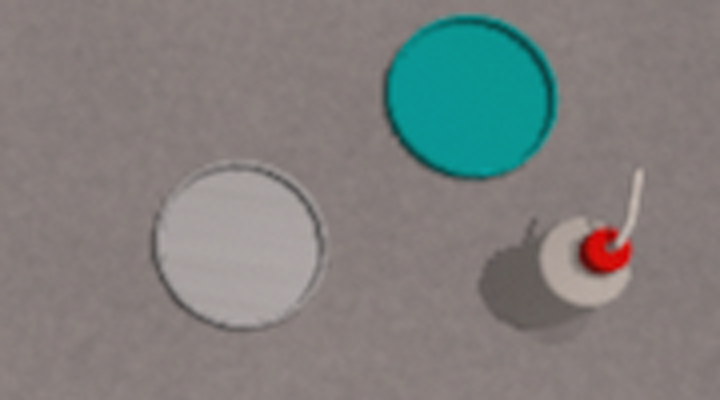

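In the top view the white jars are at (323,222) and (427,245), and the brown look-alike at (305,257) is excluded. The slim bottles are at (370,229) and (222,242), and the scoop at (275,230) has its bowl toward the robot. The steel round tray is at (420,181); the turquoise one at (477,145) is excluded. The crops confirm these. Next I measure the positions from depth.

```bash
cat > meas.py <<'E'
from h import *
def seg(P,xy,r,zlo,zhi):
    m=(np.hypot(P[...,0]-xy[0],P[...,1]-xy[1])<r)&(P[...,2]>zlo)&(P[...,2]<zhi); return P[m]
def circ(p):
    (x,y),r=cv2.minEnclosingCircle((p[:,:2]*1000).astype(np.float32)); return np.round([x,y,r],1)
E
python3 - <<'E'
from meas import *
G={'jar1':((.43,-.01),.05,.04,.06),'jar2':((.374,-.307),.05,.04,.06),'brown':((.341,.042),.045,.04,.06),'bot1':((.427,-.133),.04,.055,.075),'bot2':((.38,.281),.05,.055,.075)}
for n in('top','side'):
    P=np.load(n+'0.npz')['P']
    bz=P[(np.abs(P[...,0]-.5)<.03)&(np.abs(P[...,1]-.1)<.05)][:,2]; print(n,'bench z',np.nanmedian(bz),np.nanstd(bz))
    for k,g in G.items():
        p=seg(P,*g); print(k,len(p),circ(p) if len(p) else '',np.round(np.median(p,0)*1000,1))
    for k,c,r in(('sq',(.667,-.014),.13),('long',(.563,.319),.14),('round',(.583,-.306),.08),('scoop',(.43,.135),.08)):
        p=seg(P,c,r,.009,.03); rr=cv2.minAreaRect((p[:,:2]*1000).astype(np.float32))
        print(k,len(p),np.round(rr[0],1),np.round(rr[1],1),round(rr[2],1),circ(p))
E
```

```text
top bench z -0.0005507385462886205 0.0025398625459565555
jar1 262 [ 4.447e+02 -2.000e-01  2.740e+01] [444.   -0.8  49.5]
jar2 282 [ 385.8 -304.9   27.3] [ 384.9 -304.6   48.6]
brown 274 [343.6  47.1  27.3] [343.9  46.4  49.3]
bot1 75 [ 428.7 -139.2   13.9] [ 428.2 -139.9   64.3]
bot2 74 [381.3 291.1  13.7] [380.8 290.4  65.5]
sq 317 [663.4  -9.1] [155.5 152.8] 4.1 [663.2  -8.1 106.8]
long 396 [566.2 326.6] [100.8 228.7] 6.7 [567.1 327.  122.2]
round 218 [ 582.5 -296.3] [128.8 129.7] 7.9 [ 583.7 -295.5   67.1]
scoop 175 [421.6 150.1] [105.9  74.3] 47.1 [423.7 155.6  58.4]
side bench z -0.001314157024313034 0.0015917025803508533
jar1 178 [444.2  -1.7  29.7] [443.2   5.5  48. ]
jar2 114 [ 384.9 -308.3   32.1] [ 385.1 -298.8   47.7]
brown 196 [344.   44.7  30.2] [342.8  51.7  48.2]
bot1 54 [ 428.5 -139.3   15.9] [ 427.9 -133.9   63.2]
bot2 99 [380.3 290.   14.6] [381.7 293.3  64.1]
sq 296 [662.6  -9.6] [153.1 160.6] 3.6 [663.8 -10.  107.8]
long 438 [565.9 325.3] [ 98.3 232.2] 7.0 [567.9 326.5 123. ]
round 154 [ 582.6 -296.2] [130.6 133.1] 32.1 [ 584.8 -296.3   69.7]
scoop 255 [426.6 150.3] [110.7  45.2] 18.9 [427.2 144.7  56.6]
```

```bash
cat >> h.py <<'E'
from scipy.spatial.transform import Rotation as Rn
def delta(x,y,z,yaw,cmd=None):
    s=manip.get_state(); R0=Rn.from_euler('xyz',s['ee_rot']); R1=Rn.from_euler('xyz',[np.pi,0,yaw])
    d=R0.inv().apply(np.array([x,y,z])-s['ee_pos'])*1000
    print('linear mm',np.round(d,1),'rotvec',np.round((R0.inv()*R1).as_rotvec(),4),'clock',s['clock'],'w',round(s['grip_width'],4))
E
python3 - <<'E'
from meas import *
for n in('side','top'):
    P=np.load(n+'0.npz')['P']
    p=seg(P,(.425,.15),.075,.011,.03)
    mu=p[:,:2].mean(0); 
    q=(p[:,:2]*1000).astype(np.float32)
    if n=='top': q=q[(np.abs(q[:,1]-150)<45)]
    # handle: x>430
    h=q[q[:,0]>440]; v=cv2.fitLine(h,cv2.DIST_HUBER,0,.01,.01).ravel()
    b=q[q[:,0]<412]; print(n,'handle line',v,np.degrees(np.arctan2(v[1],v[0])),'x range',q[:,0].min(),q[:,0].max(),'bowl c',(b.min(0)+b.max(0))/2, cv2.minAreaRect(b), 'hrect',cv2.minAreaRect(h), len(h))
for n in('side','top'):
    P=np.load(n+'0.npz')['P']
    print(circ(seg(P,(.55,-.5),.09,.03,.09)),circ(seg(P,(.53,.57),.09,.03,.09)))
s=np.load('top0.npz')['im'][195:260,245:305]; save('scoop.png',cv2.resize(s,None,fx=9,fy=9,interpolation=cv2.INTER_CUBIC))
delta(.385,-.305,.15,np.pi/2)
E
```

```text
side handle line [9.2946714e-01 3.6890495e-01 4.5939386e+02 1.5988831e+02] 21.648098 x range 370.74396 481.31607 bowl c [390.43924 137.6374 ] ((394.4982604980469, 139.0635986328125), (41.1135368347168, 45.51808166503906), 18.038501739501953) hrect ((460.169189453125, 156.36434936523438), (42.59486389160156, 20.557939529418945), 11.850869178771973) 71
top handle line [9.3852705e-01 3.4520563e-01 4.6066531e+02 1.5816029e+02] 20.19435 x range 373.15063 481.90512 bowl c [392.53046 138.44177] ((396.0183410644531, 138.45619201660156), (37.779727935791016, 41.22410202026367), 14.695945739746094) hrect ((460.8521423339844, 158.19876098632812), (41.736228942871094, 16.162830352783203), 15.856175422668457) 71
[ 554.6 -517.5   33.9] [536.3 568.8  35.9]
[ 554.5 -521.9   32.9] [537.8 571.1  34.5]
linear mm [ 227.7 -189.8   83.6] rotvec [ 1.000e-04  1.000e-04 -1.152e+00] clock 0.9 w 0.087
```

View pics/scoop.png

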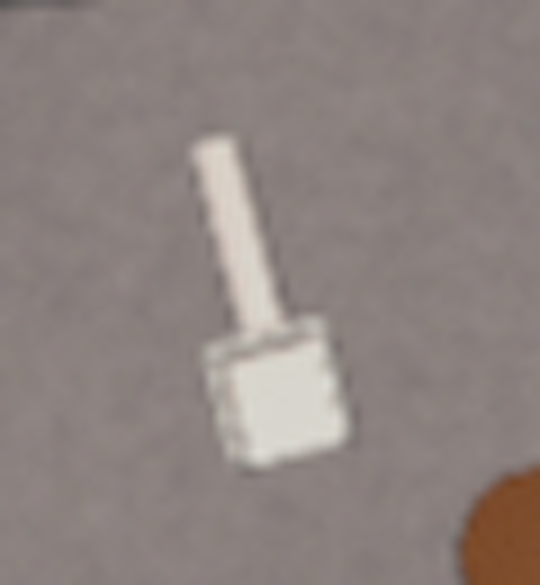

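```bash
python3 -m crank '{"linear":[[60,-50,0],[110,-90,20],[160,-130,40],[200,-165,60],[228,-190,80],[228,-190,84],[228,-190,84],[228,-190,84],[228,-190,84],[228,-190,84]],"rotation":[[0,0,-0.18],[0,0,-0.36],[0,0,-0.54],[0,0,-0.72],[0,0,-0.9],[0,0,-1.08],[0,0,-1.152],[0,0,-1.152],[0,0,-1.152],[0,0,-1.152]],"jaw":[1,1,1,1,1,1,1,1,1,1]}'; python3 -c "
from h import *
delta(.3855,-.305,.032,np.pi/2)"
```

```text
clock: 2.15
ee_pos: [0.3852, -0.3048, 0.1496]
ee_rot: [3.141, 0.0, 1.57]
force: [0.0, 0.6, 0.4]
grip_width: 0.087
linear mm [ -0.2   0.3 117.6] rotvec [ 0.0002  0.0002 -0.0013] clock 2.15 w 0.087
```

```bash
python3 -m crank '{"linear":[[0,0,30],[0,0,70],[0,0,100],[0,0,113],[0,0,117],[0,0,117],[0,0,117],[0,0,117],[0,0,117],[0,0,117]],"rotation":[[0,0,0],[0,0,0],[0,0,0],[0,0,0],[0,0,0],[0,0,0],[0,0,0],[0,0,0],[0,0,0],[0,0,0]],"jaw":[1,1,1,1,1,-1,-1,-1,-1,-1]}'
```

```text
clock: 3.4
ee_pos: [0.3856, -0.3049, 0.033]
ee_rot: [3.141, 0.001, 1.571]
force: [0.5, 0.3, 4.2]
grip_width: 0.0536
```

```bash
python3 -m crank '{"linear":[[0,0,-12],[0,0,-40],[0,0,-75],[15,15,-95],[45,48,-100],[78,84,-100],[110,120,-100],[142,155,-100],[174,190,-100],[200,217,-100]],"rotation":[[0,0,0],[0,0,0],[0,0,0],[0,0,0],[0,0,0],[0,0,0],[0,0,0],[0,0,0],[0,0,0],[0,0,0]],"jaw":[-1,-1,-1,-1,-1,-1,-1,-1,-1,-1]}'; python3 -c "
from h import *
delta(.6655,-.0454,.08,np.pi/2)"
```

```text
clock: 4.65
ee_pos: [0.6031, -0.1031, 0.133]
ee_rot: [-3.141, -0.0, 1.572]
force: [-0.3, -0.7, -1.6]
grip_width: 0.0533
linear mm [57.7 62.4 53. ] rotvec [-0.0002 -0.0003  0.0008] clock 4.65 w 0.0533
```

```bash
python3 -m crank '{"linear":[[25,27,0],[44,48,0],[55,60,10],[58,62,30],[58,62,52],[58,62,70],[58,62,82],[58,62,88],[58,62,88],[58,62,88]],"rotation":[[0,0,0],[0,0,0],[0,0,0],[0,0,0],[0,0,0],[0,0,0],[0,0,0],[0,0,0],[0,0,0],[0,0,0]],"jaw":[-1,-1,-1,-1,-1,-1,-1,-1,-1,-1]}'; python3 - <<'E'
from meas import *
c=manip.camera('side'); save('j1.png',cv2.resize(c['frame'][120:300,180:400],None,fx=3,fy=3))
delta(.6655,-.0454,.037,np.pi/2)
E
```

```text
clock: 5.9
ee_pos: [0.6647, -0.0466, 0.0453]
ee_rot: [3.14, 0.0, 1.571]
force: [-0.2, -0.4, -1.8]
grip_width: 0.0534
linear mm [1.3 0.8 8.4] rotvec [ 0.0013  0.0002 -0.0001] clock 5.95 w 0.0534
```

View pics/j1.png

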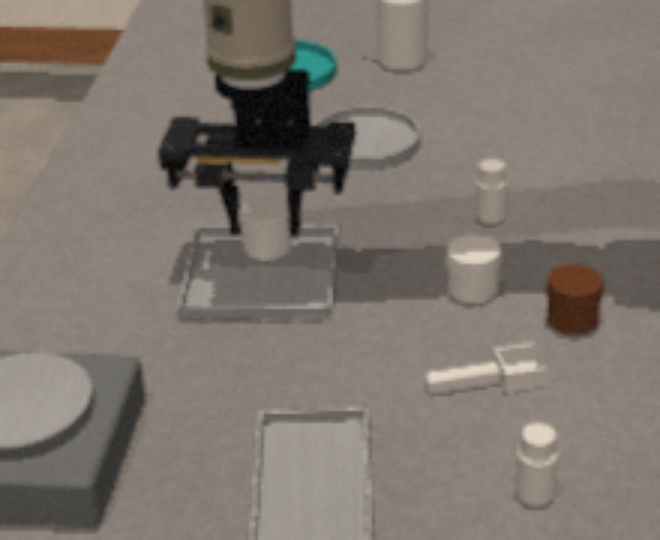

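The jar hangs upright over the right half of the square tray. I lower it until contact.

```bash
python3 -m crank '{"linear":[[1,1,3],[1,1,5],[1,1,7],[1,1,8],[1,1,8.5],[1,1,8.5],[1,1,8.5],[1,1,8.5],[1,1,8.5],[1,1,8.5]],"rotation":[[0,0,0],[0,0,0],[0,0,0],[0,0,0],[0,0,0],[0,0,0],[0,0,0],[0,0,0],[0,0,0],[0,0,0]],"jaw":[-1,-1,-1,-1,-1,-1,-1,-1,-1,-1]}'
```

```text
clock: 7.2
ee_pos: [0.6652, -0.0457, 0.0371]
ee_rot: [3.142, 0.0, 1.571]
force: [-5.4, -0.5, 8.4]
grip_width: 0.0533
```

```bash
python3 -m crank '{"linear":[[0,0,0],[0,0,0],[0,0,0],[0,0,-15],[0,0,-50],[0,0,-85],[5,-30,-105],[15,-85,-110],[28,-140,-110],[40,-190,-110]],"rotation":[[0,0,0],[0,0,0],[0,0,0],[0,0,0],[0,0,0],[0,0,0],[0,0,0],[0,0,0],[0,0,0],[0,0,0]],"jaw":[1,1,1,1,1,1,1,1,1,1]}'; python3 - <<'E'
from meas import *
c=manip.camera('side'); P=cloud(c);print(circ(seg(P,(.4445,-.001),.045,.04,.06)), circ(seg(P,(.6655,-.045),.05,.045,.065)),np.median(seg(P,(.6655,-.045),.05,.045,.065),0))
delta(.4445,-.001,.033,np.pi/2)
E
```

```text
clock: 8.45
ee_pos: [0.4737, -0.0052, 0.147]
ee_rot: [3.14, 0.001, 1.571]
force: [0.4, 0.5, 0.5]
grip_width: 0.0872
[440.3  -0.8  30.9] [662.1 -45.4  30.8] [ 0.66145807 -0.04083519  0.0525477 ]
linear mm [  2.9 -22.8 112.8] rotvec [-0.0041  0.0021  0.0026] clock 8.5 w 0.0869
```

```bash
python3 -m crank '{"linear":[[3,-20,0],[4.5,-31,15],[4.5,-31,45],[4.5,-31,80],[4.5,-31,104],[4.5,-31,114],[4.5,-31,114],[4.5,-31,114],[4.5,-31,114],[4.5,-31,114]],"rotation":[[0,0,0],[0,0,0],[0,0,0],[0,0,0],[0,0,0],[0,0,0],[0,0,0],[0,0,0],[0,0,0],[0,0,0]],"jaw":[1,1,1,1,1,1,-1,-1,-1,-1]}'
```

```text
clock: 9.75
ee_pos: [0.4446, -0.0013, 0.0325]
ee_rot: [3.14, 0.0, 1.571]
force: [2.3, 0.7, 1.7]
grip_width: 0.0551
```

```bash
python3 -m crank '{"linear":[[0,0,0],[0,0,-12],[0,0,-40],[0,0,-70],[3,20,-88],[8,58,-90],[13,100,-90],[18,140,-90],[23,180,-90],[27,208,-90]],"rotation":[[0,0,0],[0,0,0],[0,0,0],[0,0,0],[0,0,0],[0,0,0],[0,0,0],[0,0,0],[0,0,0],[0,0,0]],"jaw":[-1,-1,-1,-1,-1,-1,-1,-1,-1,-1]}'; python3 -m crank '{"linear":[[0,8,0],[0,8,15],[0,8,40],[0,8,62],[0,8,76],[0,8,80],[0,8,83],[0,8,86],[0,8,86],[0,8,86]],"rotation":[[0,0,0],[0,0,0],[0,0,0],[0,0,0],[0,0,0],[0,0,0],[0,0,0],[0,0,0],[0,0,0],[0,0,0]],"jaw":[-1,-1,-1,-1,-1,-1,-1,-1,-1,-1]}'
```

```text
clock: 11.0
ee_pos: [0.6533, 0.0259, 0.1222]
ee_rot: [-3.141, -0.0, 1.571]
force: [-1.1, 0.2, -1.0]
grip_width: 0.053
clock: 12.25
ee_pos: [0.6607, 0.0259, 0.0367]
ee_rot: [3.14, -0.0, 1.571]
force: [-0.9, -0.3, 2.6]
grip_width: 0.0532
```

```bash
python3 -m crank '{"linear":[[0,0,0.5],[0,0,0.5],[0,0,0.5],[0,0,-15],[0,0,-50],[0,0,-85],[-10,-15,-100],[-35,-50,-100],[-65,-90,-100],[-90,-130,-100]],"rotation":[[0,0,0],[0,0,0],[0,0,0],[0,0,0],[0,0,0],[0,0,0],[0,0,0],[0,0,0],[0,0,0],[0,0,0]],"jaw":[-1,1,1,1,1,1,1,1,1,1]}'; python3 -m crank '{"linear":[[-40,-55,0],[-65,-90,0],[-75,-102,0],[-75,-102,25],[-75,-102,60],[-75,-102,95],[-75,-102,110],[-75,-102,110],[-75,-102,110],[-75,-102,110]],"rotation":[[0,0,0],[0,0,0],[0,0,0],[0,0,0],[0,0,0],[0,0,0],[0,0,0],[0,0,0],[0,0,0],[0,0,0]],"jaw":[1,1,1,1,1,1,1,1,1,1]}'; python3 - <<'E'
from meas import *
c=manip.camera('side'); save('b1.png',cv2.resize(c['frame'][120:300,180:400],None,fx=3,fy=3))
delta(.4286,-.1392,.026,np.pi/2)
E
```

```text
clock: 13.5
ee_pos: [0.5292, -0.0653, 0.137]
ee_rot: [3.141, 0.001, 1.57]
force: [-0.1, -0.2, 1.8]
grip_width: 0.0873
clock: 14.75
ee_pos: [0.429, -0.1395, 0.0272]
ee_rot: [3.14, 0.001, 1.571]
force: [-0.4, -0.0, -0.2]
grip_width: 0.0871
linear mm [ 0.3 -0.2  1. ] rotvec [ 0.0015  0.0009 -0.0001] clock 14.8 w 0.0873
```

View pics/b1.png

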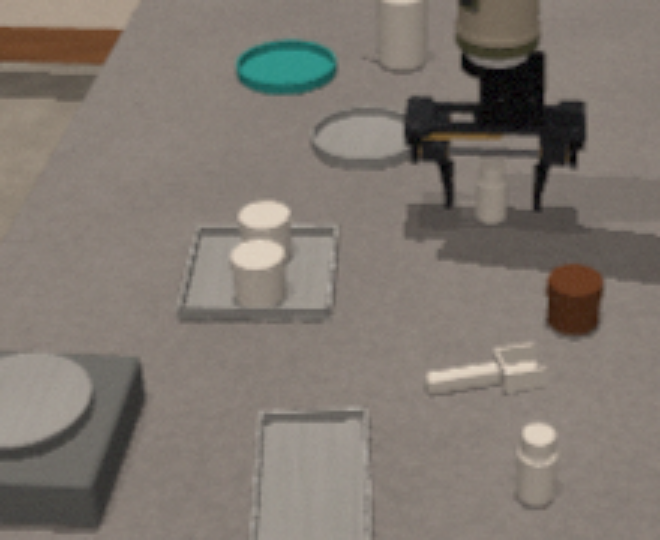

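Both jars stand in the tray, and the open jaws straddle the right bottle. I grip it and carry it to the round tray's right half.

```bash
python3 -m crank '{"linear":[[0,0,1],[0,0,1],[0,0,1],[0,0,1],[0,0,1],[0,0,1],[0,0,-10],[0,0,-35],[0,0,-65],[0,0,-90]],"rotation":[[0,0,0],[0,0,0],[0,0,0],[0,0,0],[0,0,0],[0,0,0],[0,0,0],[0,0,0],[0,0,0],[0,0,0]],"jaw":[-1,-1,-1,-1,-1,-1,-1,-1,-1,-1]}'; python3 -m crank '{"linear":[[-15,12,-5],[-45,37,-5],[-80,65,-5],[-115,94,-5],[-150,122,-5],[-176,144,-5],[-187,153.5,-5],[-187,153.5,10],[-187,153.5,35],[-187,153.5,60]],"rotation":[[0,0,0],[0,0,0],[0,0,0],[0,0,0],[0,0,0],[0,0,0],[0,0,0],[0,0,0],[0,0,0],[0,0,0]],"jaw":[-1,-1,-1,-1,-1,-1,-1,-1,-1,-1]}'; python3 - <<'E'
from meas import *
c=manip.camera('top'); save('b2.png',cv2.resize(c['frame'][120:280,320:540],None,fx=3,fy=3))
c=manip.camera('side'); save('b3.png',cv2.resize(c['frame'][100:250,220:400],None,fx=4,fy=4))
delta(.5826,-.327,.03,np.pi/2)
E
```

```text
clock: 16.05
ee_pos: [0.4284, -0.1391, 0.1178]
ee_rot: [3.141, 0.0, 1.571]
force: [0.1, -0.5, -0.5]
grip_width: 0.0329
clock: 17.3
ee_pos: [0.5809, -0.3251, 0.0548]
ee_rot: [-3.141, -0.001, 1.572]
force: [0.1, 0.4, -1.3]
grip_width: 0.0332
linear mm [-2.7  3.5 22.6] rotvec [-0.0052 -0.003   0.0009] clock 17.4 w 0.0333
```

View pics/b3.png

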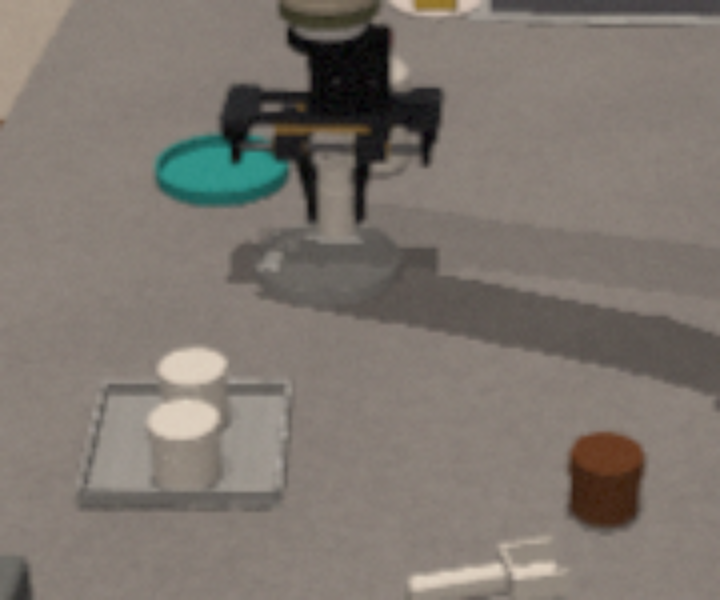

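```bash
python3 -m crank '{"linear":[[0,0,10],[0,0,17],[0,0,21],[0,0,23],[0,0,25],[0,0,26],[0,0,27],[0,0,27],[0,0,27],[0,0,27]],"rotation":[[0,0,0],[0,0,0],[0,0,0],[0,0,0],[0,0,0],[0,0,0],[0,0,0],[0,0,0],[0,0,0],[0,0,0]],"jaw":[-1,-1,-1,-1,-1,-1,-1,-1,-1,-1]}'
```

```text
clock: 18.65
ee_pos: [0.5818, -0.3263, 0.0293]
ee_rot: [3.141, 0.0, 1.571]
force: [-0.9, -0.1, 2.4]
grip_width: 0.0335
```

```bash
python3 -m crank '{"linear":[[0,0,0],[0,0,0],[0,0,0],[0,0,-15],[0,0,-50],[0,0,-85],[20,-7,-105],[60,-20,-110],[110,-36,-110],[165,-54,-110]],"rotation":[[0,0,0],[0,0,0],[0,0,0],[0,0,0],[0,0,0],[0,0,0],[0,0,0],[0,0,0],[0,0,0],[0,0,0]],"jaw":[1,1,1,1,1,1,1,1,1,1]}'; python3 -m crank '{"linear":[[55,-18,0],[110,-36,0],[165,-54,0],[220,-71,0],[275,-89,0],[330,-107,0],[380,-123,0],[420,-137,0],[445,-145,0],[452,-147,0]],"rotation":[[0,0,0],[0,0,0],[0,0,0],[0,0,0],[0,0,0],[0,0,0],[0,0,0],[0,0,0],[0,0,0],[0,0,0]],"jaw":[1,1,1,1,1,1,1,1,1,1]}'; python3 - <<'E'
from meas import *
c=manip.camera('top'); save('b4.png',cv2.resize(c['frame'][120:300,190:540],None,fx=2.2,fy=2.2))
P=cloud(c);print(circ(seg(P,(.582,-.326),.03,.058,.08)))
delta(.381,.2908,.026,np.pi/2)
E
```

```text
clock: 19.9
ee_pos: [0.5275, -0.16, 0.1403]
ee_rot: [3.14, 0.001, 1.57]
force: [0.7, 0.8, -0.1]
grip_width: 0.0869
clock: 21.15
ee_pos: [0.3802, 0.2924, 0.1399]
ee_rot: [3.141, -0.001, 1.574]
force: [-0.2, -1.0, 0.3]
grip_width: 0.087
[ 578.9 -327.6   14.7]
linear mm [ -1.3   0.6 113.7] rotvec [ 0.0008 -0.0004  0.002 ] clock 21.2 w 0.0868
```

View pics/b4.png

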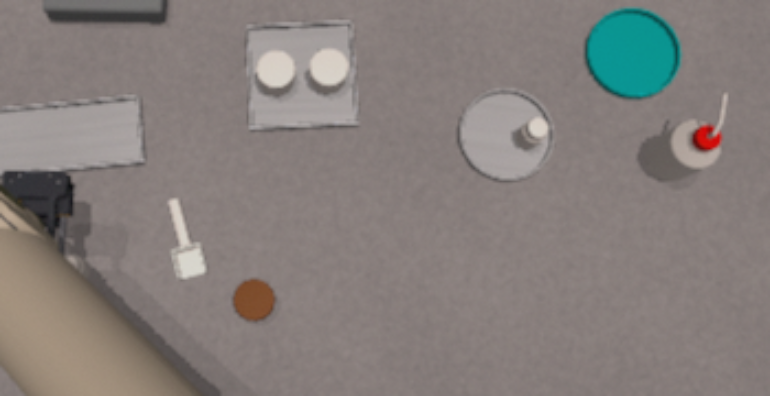

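```bash
python3 -m crank '{"linear":[[0,0,20],[0,0,55],[0,0,90],[0,0,108],[0,0,114],[0,0,114],[0,0,114],[0,0,114],[0,0,114],[0,0,114]],"rotation":[[0,0,0],[0,0,0],[0,0,0],[0,0,0],[0,0,0],[0,0,0],[0,0,0],[0,0,0],[0,0,0],[0,0,0]],"jaw":[1,1,1,1,1,1,-1,-1,-1,-1]}'
```

```text
clock: 22.45
ee_pos: [0.3808, 0.2908, 0.0252]
ee_rot: [3.141, 0.0, 1.571]
force: [-0.8, -0.6, -0.4]
grip_width: 0.0551
```

```bash
python3 -m crank '{"linear":[[0,0,0],[0,0,0],[0,0,0],[0,0,-12],[0,0,-40],[0,0,-75],[-10,4,-105],[-35,12,-120],[-75,27,-120],[-120,43,-120]],"rotation":[[0,0,0],[0,0,0],[0,0,0],[0,0,0],[0,0,0],[0,0,0],[0,0,0],[0,0,0],[0,0,0],[0,0,0]],"jaw":[-1,-1,-1,-1,-1,-1,-1,-1,-1,-1]}'
```

```text
clock: 23.7
ee_pos: [0.424, 0.1702, 0.1461]
ee_rot: [3.14, -0.0, 1.572]
force: [1.0, 0.5, -1.3]
grip_width: 0.0334
```

```bash
python3 -m crank '{"linear":[[-47,17,0],[-94,34,0],[-141,51,0],[-188,69,0],[-235,86,0],[-282,103,0],[-329,120,0],[-370,135,0],[-402,146,0],[-424,154,0]],"rotation":[[0,0,0],[0,0,0],[0,0,0],[0,0,0],[0,0,0],[0,0,0],[0,0,0],[0,0,0],[0,0,0],[0,0,0]],"jaw":[-1,-1,-1,-1,-1,-1,-1,-1,-1,-1]}'
python3 -m crank '{"linear":[[-9,3,0],[-11,4.5,0],[-11,4.5,15],[-11,4.5,45],[-11,4.5,75],[-11,4.5,95],[-11,4.5,105],[-11,4.5,110],[-11,4.5,110],[-11,4.5,110]],"rotation":[[0,0,0],[0,0,0],[0,0,0],[0,0,0],[0,0,0],[0,0,0],[0,0,0],[0,0,0],[0,0,0],[0,0,0]],"jaw":[-1,-1,-1,-1,-1,-1,-1,-1,-1,-1]}'; python3 - <<'E'
from meas import *
delta(.5826,-.2645,.0295,np.pi/2)
E
```

```text
clock: 24.95
ee_pos: [0.5778, -0.2549, 0.1456]
ee_rot: [3.141, -0.0, 1.57]
force: [-0.8, 0.2, 0.1]
grip_width: 0.0332
clock: 26.2
ee_pos: [0.5827, -0.2644, 0.0359]
ee_rot: [3.14, 0.001, 1.571]
force: [0.6, -0.5, 0.4]
grip_width: 0.0332
linear mm [-0.1 -0.1  6.4] rotvec [ 0.0013  0.0006 -0.0001] clock 26.2 w 0.0332
```

```bash
python3 -m crank '{"linear":[[0,0,2],[0,0,3],[0,0,4],[0,0,5],[0,0,5.5],[0,0,6],[0,0,6],[0,0,6],[0,0,6],[0,0,6]],"rotation":[[0,0,0],[0,0,0],[0,0,0],[0,0,0],[0,0,0],[0,0,0],[0,0,0],[0,0,0],[0,0,0],[0,0,0]],"jaw":[-1,-1,-1,-1,-1,-1,-1,-1,-1,-1]}'; python3 - <<'E'
from meas import *
c=manip.camera('side'); save('b5.png',cv2.resize(c['frame'][100:250,220:400],None,fx=4,fy=4))
print(manip.get_state()['force'])
E
```

```text
clock: 27.45
ee_pos: [0.5823, -0.2642, 0.0291]
ee_rot: [3.142, 0.0, 1.571]
force: [-0.1, 0.2, 0.1]
grip_width: 0.0333
[0.40546567 0.63348072 0.05246283]
```

View pics/b5.png

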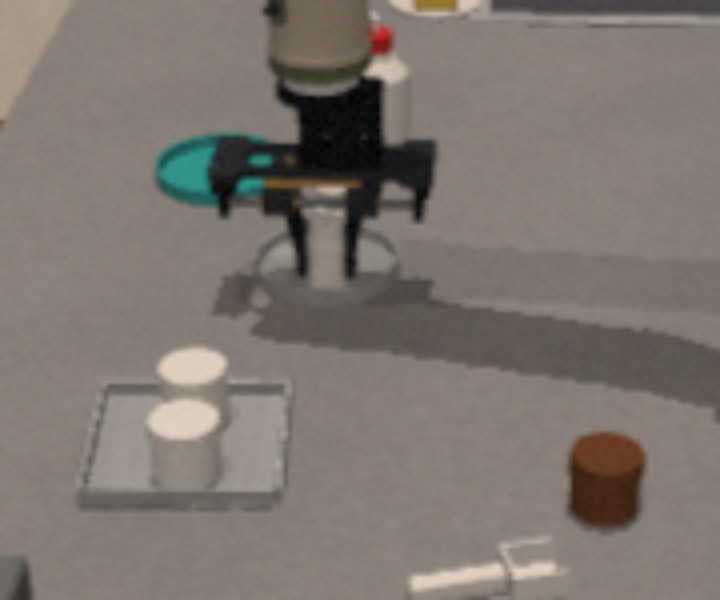

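Not quite in contact yet, so I lower another 1 mm.

```bash
python3 -m crank '{"linear":[[0,0,0.5],[0,0,0.5],[0,0,1],[0,0,1],[0,0,1],[0,0,1],[0,0,1],[0,0,1],[0,0,1],[0,0,1]],"rotation":[[0,0,0],[0,0,0],[0,0,0],[0,0,0],[0,0,0],[0,0,0],[0,0,0],[0,0,0],[0,0,0],[0,0,0]],"jaw":[-1,-1,-1,-1,-1,-1,-1,-1,-1,-1]}'
```

```text
clock: 28.75
ee_pos: [0.5823, -0.2642, 0.029]
ee_rot: [3.142, 0.0, 1.571]
force: [-4.1, 1.1, 9.2]
grip_width: 0.0331
```

```bash
python3 -m crank '{"linear":[[0,0,0],[0,0,0],[0,0,0],[0,0,-15],[0,0,-50],[0,0,-85],[20,-7,-108],[60,-20,-111],[110,-38,-111],[165,-57,-111]],"rotation":[[0,0,0],[0,0,0],[0,0,0],[0,0,0],[0,0,0],[0,0,0],[0,0,0],[0,0,0.1],[0,0,0.2],[0,0,0.3]],"jaw":[1,1,1,1,1,1,1,1,1,1]}'; python3 - <<'E'
from meas import *
delta(.438,.1512,.1,np.radians(16.5))
E
```

```text
clock: 30.0
ee_pos: [0.5249, -0.0979, 0.1402]
ee_rot: [3.14, 0.0, 1.267]
force: [2.1, 0.9, 0.8]
grip_width: 0.087
linear mm [ 211.7 -157.6   40. ] rotvec [ 1.600e-03 -8.000e-04  9.788e-01] clock 30.0 w 0.087
```

```bash
python3 -m crank '{"linear":[[42,-31,0],[84,-62,0],[126,-94,0],[165,-123,0],[195,-145,0],[211,-157,0],[211.5,-157.5,10],[211.5,-157.5,25],[211.5,-157.5,40],[211.5,-157.5,40]],"rotation":[[0,0,0.14],[0,0,0.28],[0,0,0.42],[0,0,0.57],[0,0,0.72],[0,0,0.86],[0,0,0.96],[0,0,0.98],[0,0,0.98],[0,0,0.98]],"jaw":[1,1,1,1,1,1,1,1,1,1]}'; python3 - <<'E'
from meas import *
c=manip.camera('side'); save('s1.png',cv2.resize(c['frame'][180:310,240:420],None,fx=4,fy=4))
delta(.438,.1512,.014,np.radians(16.5))
E
```

```text
clock: 31.25
ee_pos: [0.4365, 0.1489, 0.0978]
ee_rot: [-3.141, 0.002, 0.292]
force: [0.0, -0.2, 1.0]
grip_width: 0.0872
linear mm [ 1.8 -1.6 84.5] rotvec [-0.0003  0.0014  0.0036] clock 31.3 w 0.0868
```

View pics/s1.png

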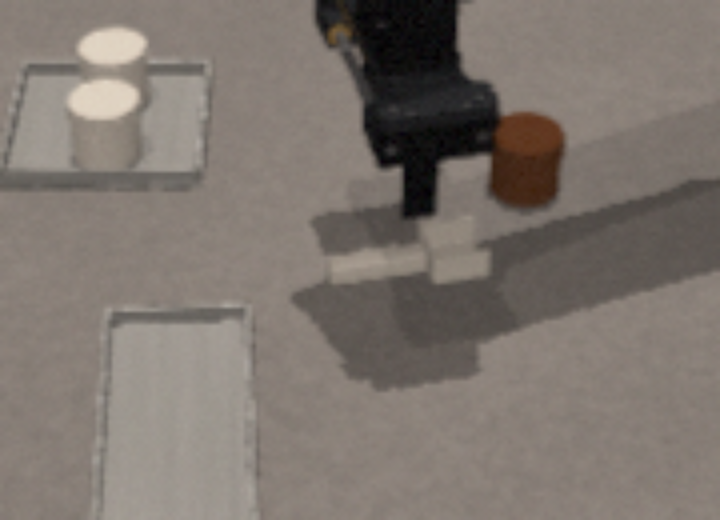

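```bash
python3 -m crank '{"linear":[[0,0,20],[0,0,45],[0,0,65],[0,0,78],[0,0,83],[0,0,85.5],[0,0,85.5],[0,0,85.5],[0,0,85.5],[0,0,85.5]],"rotation":[[0,0,0],[0,0,0],[0,0,0],[0,0,0],[0,0,0],[0,0,0],[0,0,0],[0,0,0],[0,0,0],[0,0,0]],"jaw":[1,1,1,1,1,1,1,0.5,0,-0.3]}'; python3 - <<'E'
from meas import *
c=manip.camera('side'); save('s2.png',cv2.resize(c['frame'][180:310,240:420],None,fx=4,fy=4))
delta(.438,.1512,.014,np.radians(16.5))
E
```

```text
clock: 32.55
ee_pos: [0.4374, 0.1494, 0.0137]
ee_rot: [3.141, -0.0, 0.291]
force: [-0.4, 0.2, -0.2]
grip_width: 0.0647
linear mm [ 1.2 -1.5 -0.4] rotvec [ 0.0001 -0.0002  0.0029] clock 32.6 w 0.0606
```

View pics/s2.png

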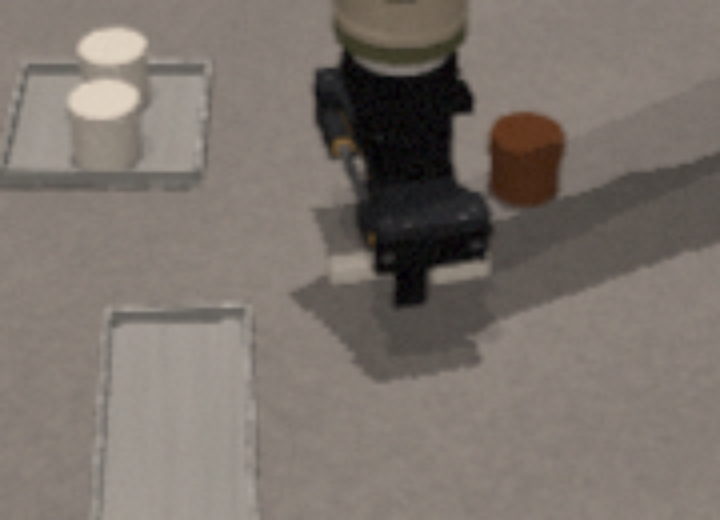

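```bash
python3 -m crank '{"linear":[[1,-1.5,0],[1,-1.5,0],[1,-1.5,0],[1,-1.5,0],[1,-1.5,0],[1,-1.5,0],[1,-1.5,0],[1,-1.5,0],[1,-1.5,0],[1,-1.5,0]],"rotation":[[0,0,0],[0,0,0],[0,0,0],[0,0,0],[0,0,0],[0,0,0],[0,0,0],[0,0,0],[0,0,0],[0,0,0]],"jaw":[-0.4,-1,-1,-1,-1,-1,-1,-1,-1,-1]}';python3 -m crank '{"linear":[[0,0,-5],[0,0,-20],[0,0,-45],[0,0,-70],[0,0,-86],[0,0,-90],[0,0,-90],[0,0,-90],[0,0,-90],[0,0,-90]],"rotation":[[0,0,0],[0,0,0],[0,0,0],[0,0,0],[0,0,0],[0,0,0],[0,0,0],[0,0,0],[0,0,0],[0,0,0]],"jaw":[-1,-1,-1,-1,-1,-1,-1,-1,-1,-1]}'; python3 - <<'E'
from meas import *
c=manip.camera('side'); save('s3.png',cv2.resize(c['frame'][150:310,240:420],None,fx=4,fy=4))
P=cloud(c); s=manip.get_state();x,y,z=s['ee_pos']
m=(P[...,0]>.35)&(P[...,0]<.5)&(P[...,1]>.08)&(P[...,1]<.22)&(P[...,2]>.07)&(P[...,2]<.13)&(c['frame'].min(-1)>130)
p=(P[m]*1000).astype(np.float32); print(len(p),cv2.minAreaRect(p[:,:2]), np.percentile(p[:,2],[2,50,98]))
v=cv2.fitLine(p[:,:2],cv2.DIST_HUBER,0,.01,.01).ravel();print(v,np.degrees(np.arctan2(v[1],v[0])))
print(s['ee_pos'],s['ee_rot'],s['grip_width'])
E
```

```text
clock: 33.85
ee_pos: [0.4378, 0.1511, 0.0135]
ee_rot: [3.142, 0.0, 0.291]
force: [-0.6, -1.0, -0.9]
grip_width: 0.0157
clock: 35.1
ee_pos: [0.4376, 0.1511, 0.1032]
ee_rot: [-3.141, 0.001, 0.291]
force: [0.1, -0.0, 0.8]
grip_width: 0.0155Traceback (most recent call last):
  File "<stdin>", line 5, in <module>
cv2.error: OpenCV(4.12.0) /io/opencv/modules/imgproc/src/convhull.cpp:143: error: (-215:Assertion failed) total >= 0 && (depth == CV_32F || depth == CV_32S) in function 'convexHull'
```

View pics/s3.png

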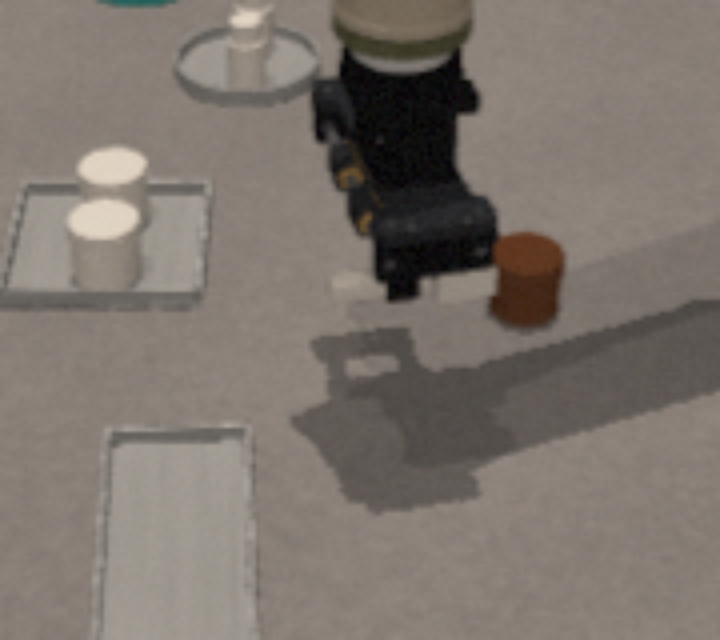

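The scoop is gripped and level, and both bottles stand in the round tray. I turn it and carry it to the long tray.

```bash
python3 -m crank '{"linear":[[10,-8,0],[28,-22,0],[50,-40,0],[72,-58,0],[94,-75,0],[116,-93,0],[136,-109,0],[154,-124,0],[168,-135,0],[175,-140.5,0]],"rotation":[[0,0,-0.12],[0,0,-0.27],[0,0,-0.42],[0,0,-0.57],[0,0,-0.72],[0,0,-0.87],[0,0,-1.02],[0,0,-1.17],[0,0,-1.3],[0,0,-1.398]],"jaw":[-1,-1,-1,-1,-1,-1,-1,-1,-1,-1]}';python3 -m crank '{"linear":[[0,0,0],[0,0,0],[0,0,10],[0,0,25],[0,0,35],[0,0,40],[0,0,40],[0,0,40],[0,0,40],[0,0,40]],"rotation":[[0,0,0],[0,0,0],[0,0,0],[0,0,0],[0,0,0],[0,0,0],[0,0,0],[0,0,0],[0,0,0],[0,0,0]],"jaw":[-1,-1,-1,-1,-1,-1,-1,-1,-1,-1]}'; python3 - <<'E'
from meas import *
c=manip.camera('side'); save('s4.png',cv2.resize(c['frame'][200:350,180:380],None,fx=4,fy=4))
c=manip.camera('top'); save('s5.png',cv2.resize(c['frame'][120:250,150:350],None,fx=4,fy=4))
delta(.5648,.3359,.0175,np.radians(96.8))
E
```

```text
clock: 36.4
ee_pos: [0.5654, 0.3367, 0.103]
ee_rot: [-3.141, -0.0, 1.693]
force: [0.7, 0.1, 0.0]
grip_width: 0.016
clock: 37.65
ee_pos: [0.5653, 0.336, 0.0638]
ee_rot: [3.141, -0.0, 1.689]
force: [0.9, -0.6, -1.6]
grip_width: 0.0158
linear mm [ 0.  -0.4 46.2] rotvec [ 0.0002  0.     -0.0007] clock 37.75 w 0.0154
```

View pics/s4.png

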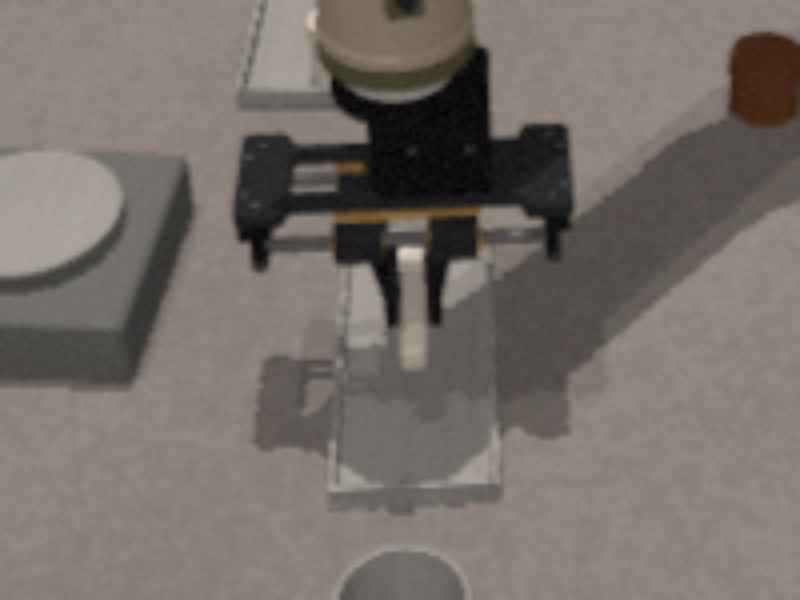

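View pics/s5.png

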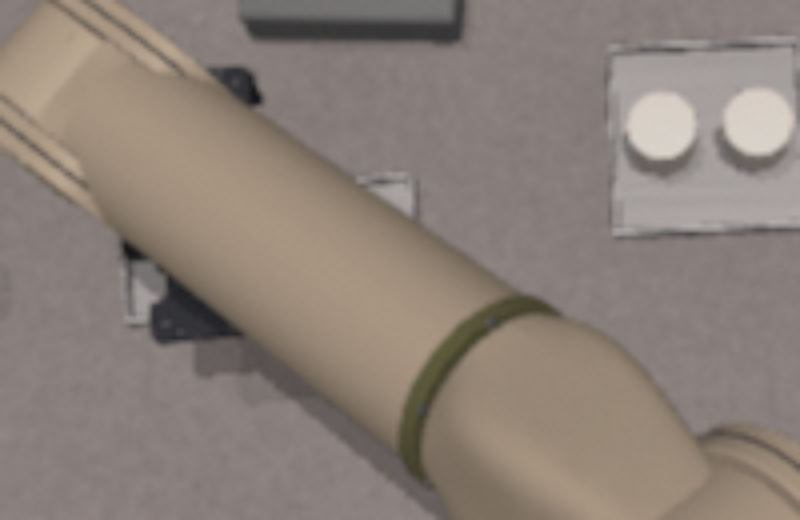

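```bash
python3 -m crank '{"linear":[[0,0,15],[0,0,28],[0,0,36],[0,0,40],[0,0,42],[0,0,43.5],[0,0,44.5],[0,0,45.5],[0,0,46],[0,0,46]],"rotation":[[0,0,0],[0,0,0],[0,0,0],[0,0,0],[0,0,0],[0,0,0],[0,0,0],[0,0,0],[0,0,0],[0,0,0]],"jaw":[-1,-1,-1,-1,-1,-1,-1,-1,-1,-1]}'
```

```text
clock: 39.0
ee_pos: [0.5652, 0.3359, 0.0176]
ee_rot: [3.141, 0.0, 1.689]
force: [-0.9, 0.4, 0.5]
grip_width: 0.016
```

```bash
python3 -m crank '{"linear":[[0,0,0.3],[0,0,0.6],[0,0,0.6],[0,0,0.6],[0,0,0.6],[0,0,0.6],[0,0,0.6],[0,0,0.6],[0,0,0.6],[0,0,0.6]],"rotation":[[0,0,0],[0,0,0],[0,0,0],[0,0,0],[0,0,0],[0,0,0],[0,0,0],[0,0,0],[0,0,0],[0,0,0]],"jaw":[-1,-1,-1,-1,-1,-1,-1,-1,-1,-1]}'
```

```text
clock: 40.25
ee_pos: [0.5652, 0.3359, 0.0176]
ee_rot: [3.141, 0.0, 1.689]
force: [-2.7, -2.4, 6.9]
grip_width: 0.0155
```

```bash
python3 -m crank '{"linear":[[0,0,0],[0,0,0],[0,0,0],[0,0,0],[0,0,-8],[0,0,-25],[0,0,-60],[0,0,-100],[0,0,-140],[0,0,-160]],"rotation":[[0,0,0],[0,0,0],[0,0,0],[0,0,0],[0,0,0],[0,0,0],[0,0,0],[0,0,0],[0,0,0],[0,0,0]],"jaw":[-0.15,-0.15,-0.15,-0.15,-0.15,-0.15,-0.15,-0.15,-0.15,-0.15]}'; python3 -m crank '{"linear":[[-50,-10,-10],[-100,-30,-20],[-150,-50,-30],[-200,-70,-30],[-250,-100,-30],[-300,-120,-30],[-320,-130,-30],[-320,-130,-30],[-320,-130,-30],[-320,-130,-30]],"rotation":[[0,0,0],[0,0,0],[0,0,0],[0,0,0],[0,0,0],[0,0,0],[0,0,0],[0,0,0],[0,0,0],[0,0,0]],"jaw":[0,0,0,0,0,0,0,0,0,0]}';  python3 - <<'E'
from meas import *
c=manip.camera('side'); save('f1.png',cv2.resize(c['frame'][100:400,180:420],None,fx=2.5,fy=2)[:600])
np.savez('fs.npz',P=cloud(c))
c2=manip.camera('top'); save('f2.png',cv2.resize(c2['frame'][100:280,100:540],None,fx=1.8,fy=1.8))
P=cloud(c2)
for xy,r,a,b in[((.6655,-.0457),.036,.045,.07),((.66,.026),.035,.045,.07),((.582,-.3265),.03,.06,.09),((.582,-.2645),.03,.06,.09)]:
    p=seg(P,xy,r,a,b);print(len(p),circ(p),np.median(p[:,2]))
p=seg(P,(.566,.326),.12,.018,.04); print('scoop',cv2.minAreaRect((p[:,:2]*1000).astype(np.float32)),np.percentile(p[:,2],[2,50,98]))
print(circ(seg(P,(.555,-.52),.09,.03,.09)),circ(seg(P,(.537,.57),.09,.03,.09)),circ(seg(P,(.3436,.0465),.04,.04,.06)))
E
```

```text
clock: 41.5
ee_pos: [0.5657, 0.3367, 0.1805]
ee_rot: [3.138, -0.001, 1.689]
force: [0.4, 0.1, -1.2]
grip_width: 0.037
clock: 42.75
ee_pos: [0.4739, 0.0042, 0.2069]
ee_rot: [3.141, -0.0, 1.691]
force: [-0.4, 0.1, -0.6]
grip_width: 0.0434
45 [666.6 -61.   20.4] 0.05101769503830811
13 [680.3  30.1  13.8] 0.05242574608491002
75 [ 579.2 -326.8   14.9] 0.06836971502279132
75 [ 580.  -262.1   14.2] 0.06825953986140698
scoop ((564.6953125, 325.82452392578125), (96.75963592529297, 223.65371704101562), 6.452336311340332) [0.01816167 0.02153715 0.02968831]
[ 555.5 -522.4   33.1] [537.4 571.5  35.1] [341.5  60.4  23.1]
```

View pics/f1.png

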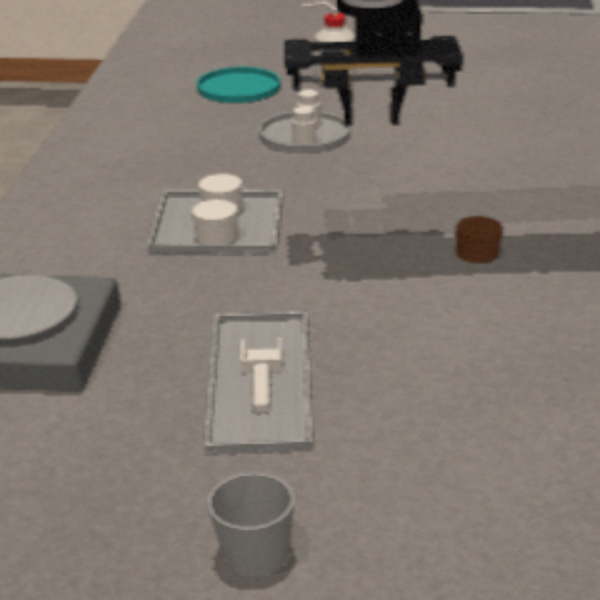

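View pics/f2.png

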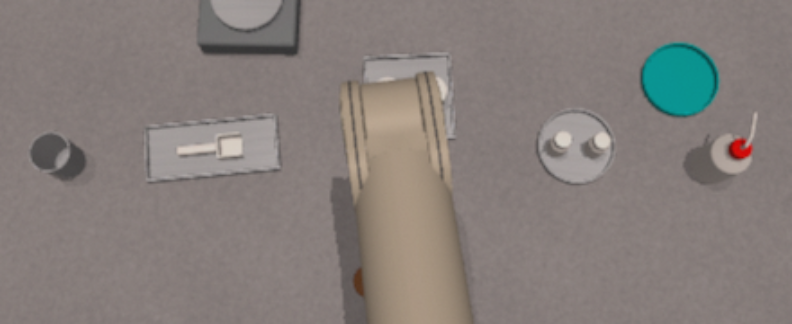

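The final views show everything in place: the jars in the square tray, both bottles upright in the round tray, and the scoop flat and open side up in the long tray. The beaker, wash bottle and brown jar look unmoved, and the gripper is clear.

```bash
python3 -c "
from h import *
print(manip.job_done(), manip.get_state()['clock'])"
```

```text
the job is handed in; nothing more can be done
the job is handed in; nothing more can be done
```

I sorted all five pieces in the order asked and handed the job in at about 43 s on the clock, with the arm clear of everything. Both white jars stand in the square tray, and both slim bottles stand in the steel round tray. The scoop lies flat, open side up, in the long tray. Each was lowered until the force reading showed contact with the tray floor before I released it.

- **Bottles:** measured tops were 68 mm, which fits a 66 mm bottle standing on the 4 mm tray floor within the depth error. They are about 64 mm apart.
- **Bystanders:** the wash bottle and the beaker were within 1 mm of where they started.
- **Scoop:** the final pictures show it clear of the tray walls. My numeric fit for it picked up the tray rim instead, so I judged it by eye.
- **Jars and brown look-alike:** the arm partly covered them in the last top view, so those numbers can't be used. An earlier unobstructed top view and the final side view show the jars upright inside the tray, off the rim and not touching each other. The brown jar was never touched.

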